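Stand the fallen bookend up and close the slide-box row

ROBOT

A 6-joint arm with a two-finger parallel gripper is mounted at the origin on the work surface. World frame = base frame: x ahead of the robot, y to its left, z up, the work surface at z = 0. Lengths are in mm, angles in rad, forces in N, time in s.
With the tool pointing down it reaches from about 275 to 1000 mm from the base axis. Payload 8.4 kg.
Tool frame: the origin (TCP) lies between the finger pads; the fingertips stand 8 mm ahead of it and the grasp point (between the pads) lies 11 mm behind it (tcp_to_tips is the distance from the TCP to the fingertips, in mm); z points along the fingers, y is the line along which they close (so a half turn about z gives the same grasp; the last joint's range is limited). The gripper opens to 85 mm and grips with 20 to 120 N. Pads are 22 mm wide; open, the fingers measure 114 mm over their backs; the gripper's body (76 mm by 85 mm) begins 54 mm behind the grasp point. The pads swing forward as they close: fully open they stand 13 mm farther back than shut.
Start: joints at [1.268, 0.353, 1.633, -0, 1.155, -0.002], TCP at [185.176, 596.94, 239.281] pointing down, gripper open.
Joint ranges: [-2.63, 2.63], [-0.92, 2.1], [0.06, 2.66], [-1.3, 4.44], [0, 2.69], [-3.02, 3.02]. Speed limits (rad/s): [2.22, 2.22, 2.79, 3.14, 3.14, 3.14].

INTERFACE

Orientations are given as [roll, pitch, yaw] about the fixed x, y, z axes, in that order (R = Rz(yaw) Ry(pitch) Rx(roll)).
In Python, from rig import * gives the robot as it stands.
- The arm moves only by the tool step_arm, never from a script. Its argument "motion" is a list of rows, each an object with "claw": the finger opening in mm, from 0 to 85.4; "delta_pos": the shift along the tool's x, y, z in mm, a list of three; "turn": the turn about the tool's z in rad. In form: [{"claw": claw, "delta_pos": [dx, dy, dz], "turn": turn}, ...]. A call has 1 to 8 rows; each row shifts and turns the commanded pose from where the row before left it, along the tool's axes as they then stand; what a row does not reach is not made up. A row lasts 1/12 s, in which the tool goes at most 41.7 mm and 7.16 degrees, less where a joint would pass 70% of its speed; a pose out of reach is approached as far as the arm can. A call is refused whole if a number of a shift passes 41.7 or a number of a turn 0.125, either way. A call with a gripper value outside its range is refused whole. The fingers move at their own pace and stop on an object; "force" is the grip in N (left out, the last holds). Time passes only in rows, so rows that do not move let the fingers close. It gives the time, the measured TCP pose, the force, the opening and the grip force at its end, in the units of the state.
- sense(): the state, without advancing time (a new reading comes with each control period).
- grab_frame(name): name is "scene" or "side" or "wrist"; returns a dict with "img" (420x560x3 uint8, red, green, blue), "vertical_fov" (degrees; the focal length in pixels is half the picture's height over the tangent of half this angle, whatever the lens; pixels are square), "cx", "cy" (the principal point, pixels), "R" (3x3) and "t" (3): a world point X has camera coordinates R X + t. Camera axes: x right, y down, z forward; pixel columns grow to the right and rows downward; lengths in mm; the calibration is good to about 2 mm. A picture is of the moment at which its call begins. There is no depth.
- sign_off(): hands the job in; it is judged then, once.
The state is a dict: "clock": time; "qpos": joint angles; "qvel": joint speeds; "joint_efforts": joint torques, N m; "eef_pos": TCP position; "tcp_rot": TCP orientation; "contact_force": force on the tool from outside, world axes, zero at the start; "wrist_torque": the same for the moment, N m; "opening": opening from 0.0 (shut) to 1.0 (fully open); "grasp_force": force on a finger pad.
Only numpy, scipy, OpenCV 4.12 (cv2) and the standard library are available. Lean on these libraries where they do the work, as an engineer would, in place of code of your own. Each camera call takes 0.05 s, during which the arm holds its last target. There are 200 camera calls.

TASK

The steel bookend beside the row of slide boxes has been knocked over. Push it back up onto its foot, then push it along the bench until its upright stands flat against the last slide box, square to it and with its whole width on the box. Only push it, never lift it; leave the boxes standing in place and the other things alone.

Things in the scene. Friction and masses are not known exactly. Their poses are not given: they have to be found in the camera images.
- bookend: Loose L-shaped dark steel bookend, 0.55 kg. Foot plate 120 wide, 110 long, 14 thick; upright 120 wide, 4 thick, top 123 above the foot's underside. Origin: middle of the heel edge (upright's back meets foot's underside). z: up the upright; y: heel to toe; x: width. It starts lying on the upright's back: z level, towards the row; y up, the foot a 110 mm high wall.
- toe (a point): Middle of the bookend's toe, the free end face of the foot (14 high, 120 wide), 110 mm from the heel; axes as the bookend. While it lies this is the top of the foot wall: 1 to 2 N there, away from the row, turns it about the heel; past some 27 degrees it falls onto its foot by itself. Standing, it slides with a push of a few newtons.
- row_face (a point): Centre of the outer face of the last slide box, the one nearest the bookend, 47.5 mm above the bench. The face is 210 mm wide (its x) and 95 mm high; y points level out of the face, towards the bookend; z up.
- slide_box_a: First of three equal loose grey plastic slide boxes, each 210 mm long (x), 34 thick (y), 95 high, 0.4 kg, on its long edge in a row, 2 mm apart; this one stands by a fixed aluminium end stop. Origin: centre of the underside.
- slide_box_b: Middle slide box, as the first. Origin: centre of the underside.
- slide_box_c: Last slide box of the row, nearest the bookend, as the first. Origin: centre of the underside; row_face lies 17 mm from it along its y.
- amber_bottle: Bystander: amber glass bottle with black stopper, 70 mm across, 160 mm high, beyond the work and the end of the row. Origin: centre of the underside.
- media_bottle: Bystander: clear glass bottle with blue screw cap, 72 mm across, 146 mm high, to the left of the work. Origin: centre of the underside.
- petri_dish: Bystander: round covered dish with white lid, 92 mm across, 20 mm high, to the left of the work, nearer the robot. Origin: centre of the underside.
There are look-alikes about, which are no part of the job. What is shaped like the slide_box_a but pink is not meant.

How it is judged:
By the outcome, as a careful person would: the job done as asked, in the order asked, and still so for the second after the job is handed in, with the robot touching nothing.
It also fails if it takes over 64 s, if anything falls off the work surface, if the arm or the gripper's body presses on something with over 40 N, if the wrist force passes 120 N, or if a joint passes its speed limit or range.

## Working session

There is one attempt and no reset: what is moved stays moved. The work goes in short steps, Python scripts to look and compute and a tool call to move; the robot and the scene stay as the last step left them, time stands still between calls to the robot, and variables do not carry over. Pictures are saved under pics/ and viewed, at most 10 in all, crops included, and the job is handed in when it is done.

Besides the shell and the picture viewer there is one more tool, called in YAML: its name, and indented under it one key for each argument. step_arm: Moves the arm, as the interface text tells. Its arguments: {"type":"object","properties":{"motion":{"type":"array","items":{"type":"object","properties":{"claw":{"type":"number"},"delta_pos":{"type":"array","items":{"type":"number"}},"turn":{"type":"number"}}}},"force":{"type":"number"}},"required":["motion"]}

```bash
ls; mkdir -p pics
cat > h.py <<'E'
from rig import *
import numpy as np, cv2
def shot(n,f):
    d=grab_frame(n); cv2.imwrite('pics/'+f,d['img'][:,:,::-1]); np.savez('pics/'+f+'.npz',**d); return d
def K(d):
    f=210/np.tan(np.radians(float(d['vertical_fov']))/2); return f
def onz(d,u,v,z):
    R=np.array(d['R']);t=np.array(d['t']);f=K(d)
    r=R.T@np.array([(u-d['cx'])/f,(v-d['cy'])/f,1]); c=-R.T@t
    return c+r*(z-c[2])/r[2]
def proj(d,X):
    p=np.array(d['R'])@np.array(X)+np.array(d['t']); f=K(d); return p[0]/p[2]*f+d['cx'],p[1]/p[2]*f+d['cy']
E
python3 - <<'E'
from h import *
a=shot('scene','a.png');b=shot('side','b.png')
for d in(a,b): print(-np.array(d['R']).T@d['t'],d['vertical_fov'],d['cx'],d['cy'])
cv2.imwrite('pics/ab.png',np.hstack([a['img'],b['img']])[:,:,::-1])
print(sense())
E
```

```text
pics
[1620.74820622  372.72470039 1136.93603481] 47.15971549976135 276.14774108114995 205.03391351762423
[  103.58431043 -1284.58360514   905.59766233] 45.34744771944676 274.5908243928987 205.78231741727956
{'clock': 0.1, 'qpos': array([ 1.26762819e+00,  3.53581491e-01,  1.63403805e+00, -1.65422626e-05,
        1.15519897e+00, -2.38611129e-03]), 'qvel': array([-6.83604028e-05, -2.26743179e-03, -2.73873638e-03, -1.12853588e-03,
       -5.90334908e-04, -2.26012809e-04]), 'joint_efforts': array([ 1.01223388e-03, -6.06350756e+01, -3.42817104e+01,  1.20815871e-04,
        3.95297408e-03, -1.63562595e-05]), 'eef_pos': array([185.04278666, 596.55568782, 238.64441567]), 'tcp_rot': array([-3.14036677e+00,  1.22008425e-05,  2.84081733e+00]), 'contact_force': array([ 0.38401967, -0.44148815, -0.31177372]), 'wrist_torque': array([0.03978366, 0.00899879, 0.0420491 ]), 'grasp_force': 0.0, 'opening': 0.9984559703606501}
```

View pics/a.png

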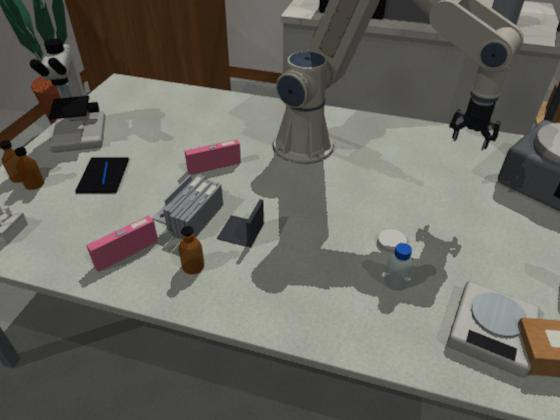

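View pics/b.png

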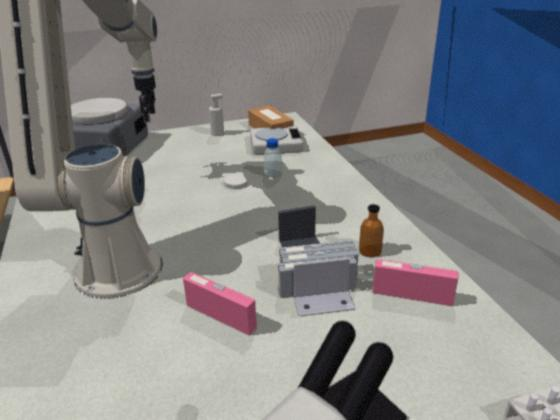

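The scene view shows the grey row around (192,205), with the bookend lying beside it: its upright is flat at (238,232) and its foot wall is at (257,222). The side view shows the foot wall at (297,225) behind the row at (318,270).

Run:
```python
from h import *
a=cv2.imread('pics/a.png')[165:275,145:275];b=cv2.imread('pics/b.png')[190:320,250:390]
A=cv2.resize(a,(390*1,330),interpolation=3);B=cv2.resize(b,(390,362),interpolation=3)
A=cv2.copyMakeBorder(A,0,32,0,0,0)
cv2.imwrite('pics/c.png',cv2.resize(np.hstack([A,B]),(800,371)))
a=np.load('pics/a.png.npz')
print(onz(a,240,232,4),onz(a,257,200,110),onz(a,192,190,95))
```

```text
[561.2576511  -72.40363132   4.        ] [505.26344341 -28.38596883 110.        ] [ 503.57158499 -261.23138904   95.        ]
```

View pics/c.png

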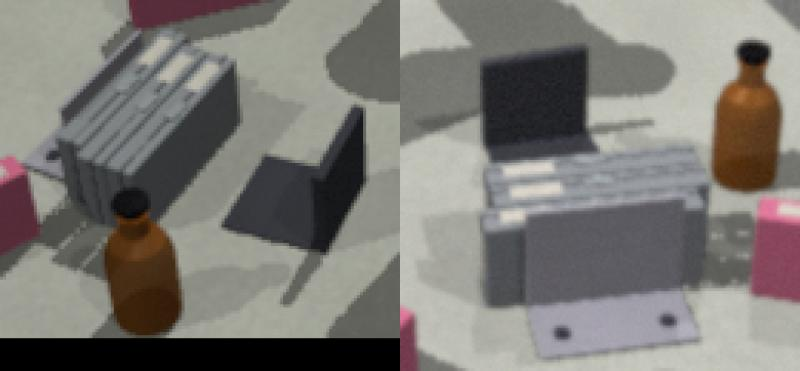

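The enlarged crops show the wall's top edge running from about (262,200) to (248,223) in scene pixels, and its near heel corner at (251,246). The plate's tip corners are at (218,238) and (231,215), and box c's outer top edge runs from (222,186) to (190,221).

Run:
```python
from h import *
a=np.load('pics/a.png.npz');b=np.load('pics/b.png.npz')
P={n:onz(a,*q)[:2].round(0) for n,q in dict(topfar=(262,199.8,110),topnear=(247.7,222.8,110),heelnear=(250.6,246.2,0),tipnear=(218.1,238.1,4),tipfar=(231.1,215.4,4),boxfar=(222.3,186.1,95),boxnear=(189.8,220.9,95)).items()}
print(P)
for i,j in(('topfar','topnear'),('tipnear','tipfar'),('boxfar','boxnear')):
  v=P[j]-P[i];print(i,np.hypot(*v),np.degrees(np.arctan2(*v[::-1])))
f=lambda u,v:(250+u/2.857-140,190+v/2.855)
g=lambda u,v,z:onz(b,250+(u-400)/2.857,190+v/2.855,z)[:2].round(0)
print('side top wall',g(482,62,110),g(586,47,110),'boxc top far',g(487,165,95),g(690,150,95))
s=sense();print(s['eef_pos'],s['tcp_rot'])
w=grab_frame('wrist');R=np.array(w['R']);print(R,-R.T@w['t'],w['vertical_fov'])
```

```text
{'topfar': array([500., -13.]), 'topnear': array([616., -22.]), 'heelnear': array([609., -19.]), 'tipnear': array([ 609., -132.]), 'tipfar': array([ 493., -130.]), 'boxfar': array([ 454., -171.]), 'boxnear': array([ 645., -205.])}
topfar 116.3486140871476 -4.436474485657365
tipnear 116.01724009818541 179.01223960036018
boxfar 194.0025773024678 -10.093521361522571
side top wall [498. -14.] [615. -22.] boxc top far [ 449. -179.] [ 646. -222.]
[185.04278666 596.55568782 238.64441567] [-3.14036677e+00  1.22008425e-05  2.84081733e+00]
[[ 2.95425880e-01  9.55365644e-01 -1.90372479e-04]
 [ 9.04774259e-01 -2.79717608e-01  3.21156661e-01]
 [ 3.06768789e-01 -9.50502334e-02 -9.47026062e-01]] [106.00630448 621.19390281 373.30293208] 67.904264772184
```

step_arm:
  motion:
    - {"claw": 0, "delta_pos": [0, 0, 0], "turn": 0.119}
    - {"claw": 0, "delta_pos": [0, 0, 0], "turn": 0.119}
    - {"claw": 0, "delta_pos": [0, 0, 0], "turn": 0.119}
    - {"claw": 0, "delta_pos": [0, 0, 0], "turn": 0.119}
    - {"claw": 0, "delta_pos": [0, 0, 0], "turn": 0.119}
    - {"claw": 0, "delta_pos": [0, 0, 0], "turn": 0.119}
    - {"claw": 0, "delta_pos": [0, 0, 0], "turn": 0.119}
    - {"claw": 0, "delta_pos": [0, 0, 0], "turn": 0.119}

```text
clock: 0.82
eef_pos: [185.1, 596.7, 238.9]
tcp_rot: [-3.141, 0.001, 1.883]
contact_force: [0.4, -0.1, -0.2]
opening: -0.002
grasp_force: 0.0
```

step_arm:
  motion:
    - {"claw": 0, "delta_pos": [0, 0, 0], "turn": 0.119}
    - {"claw": 0, "delta_pos": [0, 0, 0], "turn": 0.119}
    - {"claw": 0, "delta_pos": [0, 0, 0], "turn": 0.119}
    - {"claw": 0, "delta_pos": [0, 0, 0], "turn": 0}

```text
clock: 1.15
eef_pos: [185.1, 596.8, 239.0]
tcp_rot: [-3.141, 0.0, 1.526]
contact_force: [-1.1, -0.4, -0.8]
opening: 0.0
grasp_force: 0.0
```

step_arm:
  motion:
    - {"claw": 0, "delta_pos": [-32, 20, 0], "turn": 0}
    - {"claw": 0, "delta_pos": [-32, 20, 0], "turn": 0}
    - {"claw": 0, "delta_pos": [-32, 20, 0], "turn": 0}
    - {"claw": 0, "delta_pos": [-32, 20, 0], "turn": 0}
    - {"claw": 0, "delta_pos": [-32, 20, 0], "turn": 0}
    - {"claw": 0, "delta_pos": [-32, 20, 0], "turn": 0}
    - {"claw": 0, "delta_pos": [-32, 20, 0], "turn": 0}
    - {"claw": 0, "delta_pos": [-32, 20, 0], "turn": 0}

```text
clock: 1.82
eef_pos: [335.5, 333.2, 239.3]
tcp_rot: [3.141, -0.0, 1.537]
contact_force: [0.1, 0.2, -0.2]
opening: -0.001
grasp_force: 0.0
```

step_arm:
  motion:
    - {"claw": 0, "delta_pos": [-32, 19, 0], "turn": 0}
    - {"claw": 0, "delta_pos": [-32, 19, 0], "turn": 0}
    - {"claw": 0, "delta_pos": [-32, 19, 0], "turn": 0}
    - {"claw": 0, "delta_pos": [-32, 19, 0], "turn": 0}
    - {"claw": 0, "delta_pos": [-32, 19, 0], "turn": 0}
    - {"claw": 0, "delta_pos": [-32, 19, 0], "turn": 0}
    - {"claw": 0, "delta_pos": [-32, 19, 0], "turn": 0}
    - {"claw": 0, "delta_pos": [-32, 19, 0], "turn": 0}

```text
clock: 2.48
eef_pos: [477.5, 71.3, 239.4]
tcp_rot: [3.141, -0.0, 1.536]
contact_force: [1.4, 1.0, -0.3]
opening: 0.001
grasp_force: 0.0
```

step_arm:
  motion:
    - {"claw": 0, "delta_pos": [-32, 19, 0], "turn": 0}
    - {"claw": 0, "delta_pos": [-32, 19, 0], "turn": 0}
    - {"claw": 0, "delta_pos": [-32, 19, 0], "turn": 0}
    - {"claw": 0, "delta_pos": [-32, 19, 0], "turn": 0}
    - {"claw": 0, "delta_pos": [0, 0, 0], "turn": 0}
    - {"claw": 0, "delta_pos": [0, 0, 0], "turn": 0}

```text
clock: 2.98
eef_pos: [548.3, -59.3, 238.9]
tcp_rot: [-3.141, -0.0, 1.532]
contact_force: [-0.3, -0.5, -0.5]
opening: 0.002
grasp_force: 0.0
```

Run:
```python
from h import *
w=shot('wrist','w1.png');s=sense();print(s['eef_pos'],s['tcp_rot'],-np.array(w['R']).T@w['t'])
for X in [(500,-13,110),(616,-22,110),(609,-19,0),(609,-132,4),(493,-130,4),(452,-173,95),(648,-214,95)]: print(X,np.round(proj(w,X)))
```

```text
[547.62852027 -58.13432644 238.84076751] [-3.14052232e+00 -3.85843839e-04  1.53303512e+00] [551.50374259  23.34268471 373.55989862]
(500, -13, 110) [225. 148.]
(616, -22, 110) [363. 153.]
(609, -19, 0) [335. 136.]
(609, -132, 4) [334. 226.]
(493, -130, 4) [243. 228.]
(452, -173, 95) [197. 300.]
(648, -214, 95) [381. 327.]
```

View pics/w1.png

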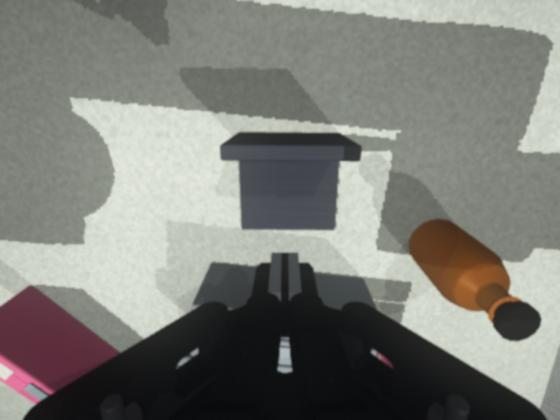

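The wrist view shows the wall's inner top edge running from (221,159) to (360,160), the plate tip from (241,228) to (336,229), and the face of box c behind the fingers, with its bottom-left corner at (212,263) and right end near (362,278).

Run:
```python
from h import *
w=np.load('pics/w1.png.npz')
for q in [(221,159,110),(360,160,110),(222,147,110),(358,148,110),(241,228,4),(336,229,4),(212,263,0),(362,278,0),(195,303,95),(376,320,95)]: print(q,onz(w,*q).round(1))
```

```text
(221, 159, 110) [495.8 -22.5 110. ]
(360, 160, 110) [613.9 -27.7 110. ]
(222, 147, 110) [497.7 -12.4 110. ]
(358, 148, 110) [611.8 -17.5 110. ]
(241, 228, 4) [ 489.9 -130.6    4. ]
(336, 229, 4) [ 611.7 -136.5    4. ]
(212, 263, 0) [ 446.  -181.8    0. ]
(362, 278, 0) [ 649.2 -212.6    0. ]
(195, 303, 95) [ 449.6 -176.3   95. ]
(376, 320, 95) [ 641.6 -205.1   95. ]
```

step_arm:
  motion:
    - {"claw": 0, "delta_pos": [-1, 3, 27], "turn": 0}
    - {"claw": 0, "delta_pos": [-1, 3, 27], "turn": 0}
    - {"claw": 0, "delta_pos": [0, 0, 27], "turn": 0}
    - {"claw": 0, "delta_pos": [0, 0, 27], "turn": 0}
    - {"claw": 0, "delta_pos": [0, 0, 27], "turn": 0}
    - {"claw": 0, "delta_pos": [0, 0, 0], "turn": 0}
    - {"claw": 0, "delta_pos": [0, 0, 0], "turn": 0}

```text
clock: 3.62
eef_pos: [552.4, -58.7, 103.6]
tcp_rot: [-3.138, -0.0, 1.534]
contact_force: [0.2, 0.3, -0.2]
opening: 0.0
grasp_force: 0.0
```

step_arm:
  motion:
    - {"claw": 0, "delta_pos": [5, 0, 0], "turn": 0}
    - {"claw": 0, "delta_pos": [5, 0, 0], "turn": 0}
    - {"claw": 0, "delta_pos": [5, 0, 0], "turn": 0}
    - {"claw": 0, "delta_pos": [5, 0, 0], "turn": 0}
    - {"claw": 0, "delta_pos": [5, 0, 0], "turn": 0}
    - {"claw": 0, "delta_pos": [5, 0, 0], "turn": 0}
    - {"claw": 0, "delta_pos": [5, 0, 0], "turn": 0}

```text
clock: 4.2
eef_pos: [555.5, -24.5, 104.7]
tcp_rot: [3.141, 0.0, 1.532]
contact_force: [-0.0, -1.1, 1.3]
opening: -0.002
grasp_force: 0.4
```

step_arm:
  motion:
    - {"claw": 0, "delta_pos": [5, 0, 0], "turn": 0}
    - {"claw": 0, "delta_pos": [5, 0, 0], "turn": 0}
    - {"claw": 0, "delta_pos": [5, 0, 0], "turn": 0}
    - {"claw": 0, "delta_pos": [5, 0, 0], "turn": 0}
    - {"claw": 0, "delta_pos": [5, 0, 0], "turn": 0}

```text
clock: 4.62
eef_pos: [556.0, 0.6, 104.1]
tcp_rot: [-3.141, -0.0, 1.532]
contact_force: [0.7, 0.7, 0.3]
opening: 0.001
grasp_force: 0.1
```

Run:
```python
from h import *
a=shot('scene','d.png');b=shot('side','e.png')
a=a['img'][150:280,170:310];b=b['img'][170:300,250:390]
cv2.imwrite('pics/de.png',cv2.resize(np.hstack([a,b]),(800,371),interpolation=3)[:,:,::-1])
```

```text
(no output)
```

View pics/de.png

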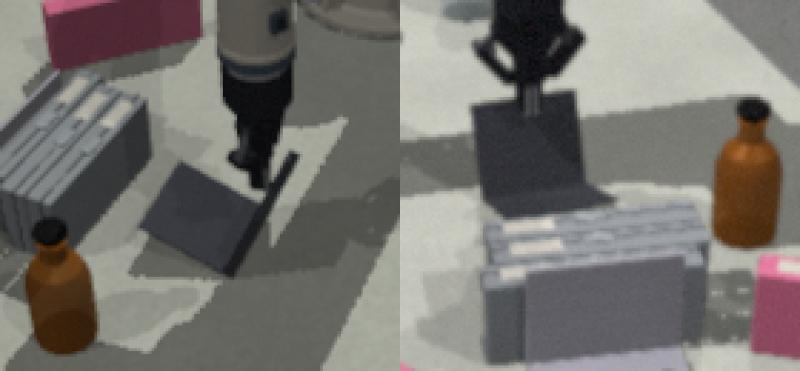

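The bookend is tilting about its heel as intended: in the crop, the upright is raised at (200,205) and the wall leans at (265,220), with the fingers near the top. I'll keep pushing.

step_arm:
  motion:
    - {"claw": 0, "delta_pos": [5, 0, 0], "turn": 0}
    - {"claw": 0, "delta_pos": [5, 0, 0], "turn": 0}
    - {"claw": 0, "delta_pos": [5, 0, 0], "turn": 0}
    - {"claw": 0, "delta_pos": [5, 0, 0], "turn": 0}
    - {"claw": 0, "delta_pos": [5, 0, 0], "turn": 0}
    - {"claw": 0, "delta_pos": [4, 0, 0], "turn": 0}
    - {"claw": 0, "delta_pos": [0, 0, 0], "turn": 0}
    - {"claw": 0, "delta_pos": [0, 0, 0], "turn": 0}

```text
clock: 5.38
eef_pos: [557.3, 29.3, 104.3]
tcp_rot: [-3.142, 0.0, 1.532]
contact_force: [0.3, -0.2, 0.2]
opening: 0.002
grasp_force: 0.0
```

step_arm:
  motion:
    - {"claw": 0, "delta_pos": [0, 0, 0], "turn": 0}
    - {"claw": 0, "delta_pos": [0, 0, 0], "turn": 0}
    - {"claw": 0, "delta_pos": [0, 0, 0], "turn": 0}
    - {"claw": 0, "delta_pos": [0, 0, 0], "turn": 0}

```text
clock: 5.72
eef_pos: [557.3, 28.8, 104.3]
tcp_rot: [-3.142, 0.0, 1.532]
contact_force: [0.4, -0.2, -0.8]
opening: 0.002
grasp_force: 0.0
```

Run:
```python
from h import *
a=shot('scene','f.png');b=shot('side','g.png')
a=a['img'][150:280,170:310];b=b['img'][170:300,250:390]
cv2.imwrite('pics/fg.png',cv2.resize(np.hstack([a,b]),(800,371),interpolation=3)[:,:,::-1])
```

```text
(no output)
```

View pics/fg.png

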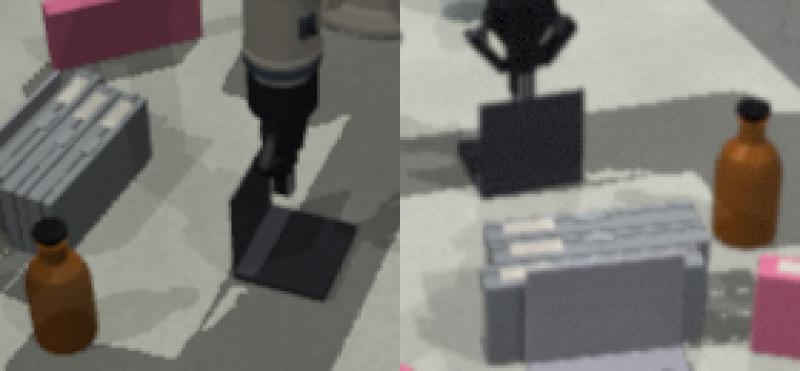

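The bookend now stands on its foot: the upright is at (250,215) in the crop and the foot extends to the right, to (355,230). I'll lift, go beyond the toe and open.

step_arm:
  motion:
    - {"claw": 0, "delta_pos": [0, 0, -30], "turn": 0}
    - {"claw": 0, "delta_pos": [0, 0, -30], "turn": 0}
    - {"claw": 85, "delta_pos": [33, 0, 0], "turn": 0}
    - {"claw": 85, "delta_pos": [33, 0, 0], "turn": 0}
    - {"claw": 85, "delta_pos": [33, 0, 0], "turn": 0.04}
    - {"claw": 85, "delta_pos": [33, 0, 0], "turn": 0}
    - {"claw": 85, "delta_pos": [0, 0, 0], "turn": 0}
    - {"claw": 85, "delta_pos": [0, 0, 0], "turn": 0}

```text
clock: 6.48
eef_pos: [563.7, 162.2, 164.2]
tcp_rot: [3.142, 0.0, 1.495]
contact_force: [0.0, -0.3, -0.5]
opening: 0.849
grasp_force: 0.0
```

Run:
```python
from h import *
w=shot('wrist','w2.png');s=sense();print(s['eef_pos'],s['tcp_rot'])
for X in [(450,-177,95),(645,-207,95),(496,93,14),(616,88,14)]: print(X,np.round(proj(w,X)))
```

```text
[563.49352675 161.07648522 164.09912146] [-3.14121116e+00  4.58451004e-04  1.49351997e+00]
(450, -177, 95) [201. 527.]
(645, -207, 95) [385. 536.]
(496, 93, 14) [224. 261.]
(616, 88, 14) [341. 257.]
```

View pics/w2.png

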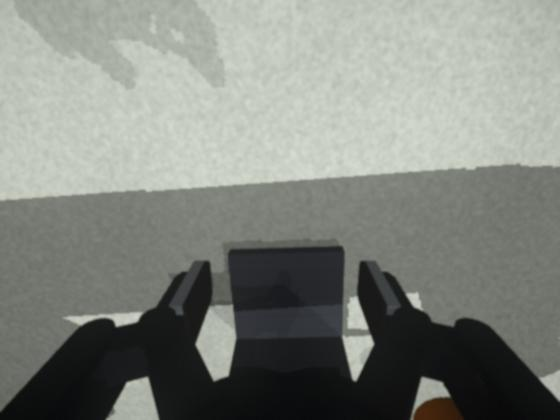

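The wrist view shows the standing bookend with its toe edge from (229,249) to (343,246), and the open fingers behind it on either side.

Run:
```python
from h import *
w=np.load('pics/w2.png.npz');a=np.load('pics/f.png.npz');b=np.load('pics/g.png.npz')
for q in [(229,249,14),(343,246,14)]: print(q,onz(w,*q).round(1))
k=2.857
P=[onz(a,170+150/k,150+97/k,95),onz(a,170+46/k,150+197/k,95),onz(b,250+86/k,170+222/k,95),onz(b,250+300/k,170+203/k,95)]
print(np.round(P,0))
# subpixel edges: box c outer top edge in scene, grey face vs top: gradient peaks perpendicular to the nominal edge
def edge(d,X0,X1,n=30,h=6):
    g=cv2.GaussianBlur(cv2.cvtColor(d['img'],cv2.COLOR_RGB2GRAY),(0,0),.8).astype(np.float32)
    pts=[]
    for s in np.linspace(.08,.92,n):
        X=np.array(X0)*(1-s)+np.array(X1)*s
        c=np.arange(-h,h+.1,.5)*2
        nrm=np.array([.16,.987,0])
        uv=np.array([proj(d,X+nrm*t) for t in c],np.float32)
        v=cv2.remap(g,uv[:,0][None],uv[:,1][None],1)[0]
        G=np.abs(np.gradient(v));i=G.argmax(); pts.append([*(X+nrm*c[i])[:2],c[i],G[i]])
    pts=np.array(pts);
    q=pts[:,:2].astype(np.float32)
    l=cv2.fitLine(q,cv2.DIST_HUBER,0,.01,.01).ravel();print('yaw',np.degrees(np.arctan(l[1]/l[0])),'y at 550',l[3]+(550-l[2])*l[1]/l[0], pts[:,2])
for d in(a,b): edge(d,(450,-175,95),(646,-208,95))
```

```text
(229, 249, 14) [503.3 106.   14. ]
(343, 246, 14) [618.5 100.7  14. ]
[[ 443. -174.   95.]
 [ 641. -220.   95.]
 [ 448. -178.   95.]
 [ 659. -218.   95.]]
yaw -8.949329 y at 550 -195.78143 [ 8. -5. -5. -5. -4. -4. -6. -7. -5. -3. -3. -4. -4. -4. -4. -4. -3. -4.
 -4. -3. -4. -3. -2. -3. -3. -4. -4. -3. -4. -3.]
yaw -7.489607 y at 550 -197.1645 [-12.  -7.  -8.  -9. -10.  -7.  -6.  -9.  -3.  -5.  -2.  -1.  -9. -12.
  -8. -12. -11.  -4.  -3.  -1.   0.  -1.  -6.  -5.  -6.   0.  -3.  -4.
  -3.   0.]
```

step_arm:
  motion:
    - {"claw": 85, "delta_pos": [0, 0, 0], "turn": 0.077}
    - {"claw": 85, "delta_pos": [-8, 3, 30], "turn": 0}
    - {"claw": 85, "delta_pos": [-7, 3, 30], "turn": 0}
    - {"claw": 85, "delta_pos": [0, 0, 30], "turn": 0}
    - {"claw": 85, "delta_pos": [0, 0, 30], "turn": 0}
    - {"claw": 85, "delta_pos": [0, 0, 22], "turn": 0}
    - {"claw": 85, "delta_pos": [0, 0, 0], "turn": 0}
    - {"claw": 85, "delta_pos": [0, 0, 0], "turn": 0}

```text
clock: 7.2
eef_pos: [566.5, 143.7, 21.6]
tcp_rot: [-3.139, 0.001, 1.414]
contact_force: [0.7, 0.4, -0.0]
opening: 0.998
grasp_force: 0.0
```

step_arm:
  motion:
    - {"claw": 85, "delta_pos": [0, 0, 3], "turn": 0}
    - {"claw": 85, "delta_pos": [0, 0, 3], "turn": 0}
    - {"claw": 85, "delta_pos": [0, 0, 2], "turn": 0}
    - {"claw": 85, "delta_pos": [0, 0, 0], "turn": 0}

```text
clock: 7.53
eef_pos: [567.8, 145.1, 15.0]
tcp_rot: [3.14, -0.0, 1.415]
contact_force: [0.5, 0.3, 0.4]
opening: 0.991
grasp_force: 0.0
```

step_arm:
  motion:
    - {"claw": 85, "delta_pos": [0, 0, 2], "turn": 0}
    - {"claw": 85, "delta_pos": [0, 0, 2], "turn": 0}
    - {"claw": 85, "delta_pos": [0, 0, 0], "turn": 0}
    - {"claw": 85, "delta_pos": [0, 0, 0], "turn": 0}

```text
clock: 7.87
eef_pos: [567.3, 145.1, 10.2]
tcp_rot: [-3.141, 0.0, 1.415]
contact_force: [-0.4, -0.3, 0.4]
opening: 0.996
grasp_force: 0.0
```

step_arm:
  motion:
    - {"claw": 85, "delta_pos": [0, 0, 1], "turn": 0}
    - {"claw": 85, "delta_pos": [0, 0, 1], "turn": 0}
    - {"claw": 85, "delta_pos": [0, 0, 1], "turn": 0}
    - {"claw": 85, "delta_pos": [0, 0, 0], "turn": 0}
    - {"claw": 85, "delta_pos": [0, 0, 0], "turn": 0}

```text
clock: 8.28
eef_pos: [567.3, 145.0, 7.2]
tcp_rot: [-3.141, 0.0, 1.415]
contact_force: [0.6, -1.1, -1.0]
opening: 1.001
grasp_force: 0.0
```

step_arm:
  motion:
    - {"claw": 85, "delta_pos": [0, 0, 1], "turn": 0}
    - {"claw": 85, "delta_pos": [0, 0, 1], "turn": 0}
    - {"claw": 85, "delta_pos": [0, 0, 1], "turn": 0}
    - {"claw": 85, "delta_pos": [0, 0, 0], "turn": 0}
    - {"claw": 85, "delta_pos": [0, 0, 0], "turn": 0}

```text
clock: 8.7
eef_pos: [567.3, 145.0, 4.2]
tcp_rot: [-3.141, 0.0, 1.415]
contact_force: [-1.0, -0.1, -0.2]
opening: 0.995
grasp_force: 0.0
```

step_arm:
  motion:
    - {"claw": 85, "delta_pos": [0, 0, 1], "turn": 0}
    - {"claw": 85, "delta_pos": [0, 0, 1], "turn": 0}
    - {"claw": 85, "delta_pos": [0, 0, 1], "turn": 0}
    - {"claw": 85, "delta_pos": [0, 0, 0], "turn": 0}
    - {"claw": 85, "delta_pos": [0, 0, 0], "turn": 0}

```text
clock: 9.12
eef_pos: [567.3, 145.0, 1.2]
tcp_rot: [-3.141, 0.0, 1.415]
contact_force: [0.3, 0.6, -1.0]
opening: 0.994
grasp_force: 0.0
```

step_arm:
  motion:
    - {"claw": 85, "delta_pos": [-5, 0, 0], "turn": 0}
    - {"claw": 85, "delta_pos": [-5, 0, 0], "turn": 0}
    - {"claw": 85, "delta_pos": [-5, 0, 0], "turn": 0}
    - {"claw": 85, "delta_pos": [-5, 0, 0], "turn": 0}
    - {"claw": 85, "delta_pos": [-5, 0, 0], "turn": 0}
    - {"claw": 85, "delta_pos": [-5, 0, 0], "turn": 0}
    - {"claw": 85, "delta_pos": [-5, 0, 0], "turn": 0}

```text
clock: 9.7
eef_pos: [562.2, 110.0, 1.4]
tcp_rot: [3.141, -0.0, 1.415]
contact_force: [1.7, 1.8, -0.1]
opening: 0.994
grasp_force: 0.9
```

step_arm:
  motion:
    - {"claw": 85, "delta_pos": [-5, 0, 0], "turn": 0}
    - {"claw": 85, "delta_pos": [-5, 0, 0], "turn": 0}
    - {"claw": 85, "delta_pos": [-5, 0, 0], "turn": 0}
    - {"claw": 85, "delta_pos": [-5, 0, 0], "turn": 0}
    - {"claw": 85, "delta_pos": [-5, 0, 0], "turn": 0}
    - {"claw": 85, "delta_pos": [-5, 0, 0], "turn": 0}
    - {"claw": 85, "delta_pos": [-5, 0, 0], "turn": 0}

```text
clock: 10.28
eef_pos: [556.4, 75.5, 1.3]
tcp_rot: [-3.142, -0.0, 1.415]
contact_force: [1.3, 2.5, 0.9]
opening: 0.998
grasp_force: 1.6
```

Run:
```python
from h import *
a=shot('scene','i.png');b=shot('wrist','j.png')
a=a['img'][150:280,170:310];b=b['img'][150:370,162:398]
cv2.imwrite('pics/ij.png',np.hstack([cv2.resize(a,(400,371),interpolation=3),cv2.resize(b,(398,371))])[:,:,::-1])
```

```text
(no output)
```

View pics/ij.png

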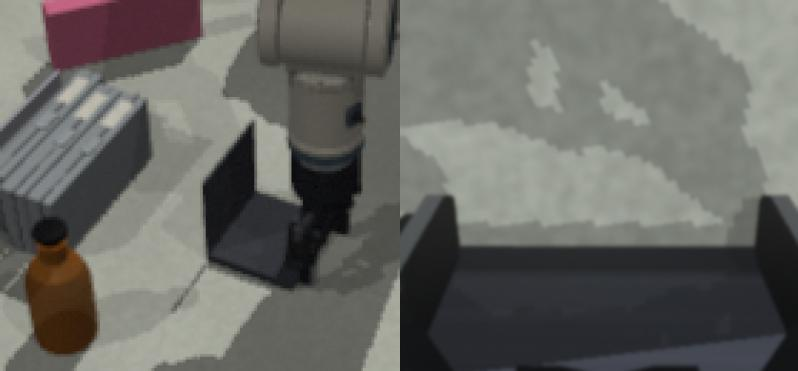

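The scene crop shows the bookend standing, with its upright at (230,190) and the fingers on the toe. The wrist crop shows the toe edge level between both fingers, with its bottom edge at row 245 and top edge at about row 268, so it is square to the tool.

Run:
```python
from h import *
w=np.load('pics/j.png.npz');s=sense();t=s['eef_pos'];y=s['tcp_rot'][2]
print(t,y)
n=np.array([np.cos(y),np.sin(y)])
for r,z in((245,0),(268,14)):
  for c in (470,745):
    p=onz(w,162+(c-400)/1.686,150+r/1.686,z); print(p.round(1),'along n from tcp',(p[:2]-t[:2])@n)
nn=np.array([np.sin(.154),np.cos(.154)])
print('tcp to face',(t[:2]-[550,-196])@nn)
```

```text
[556.00546522  74.99256098   1.19819968] 1.4144477485395193
[513.5  69.4   0. ] along n from tcp -12.175328590433557
[595.7  56.5   0. ] along n from tcp -12.048667163100658
[517.5  71.1  14. ] along n from tcp -9.846234362441468
[592.4  59.4  14. ] along n from tcp -9.7281940533686
tcp to face 268.70666736452677
```

step_arm:
  motion:
    - {"claw": 85, "delta_pos": [-5, 0, 0], "turn": 0}
    - {"claw": 85, "delta_pos": [-5, 0, 0], "turn": 0}
    - {"claw": 85, "delta_pos": [-5, 0, 0], "turn": 0}
    - {"claw": 85, "delta_pos": [-5, 0, 0], "turn": 0}
    - {"claw": 85, "delta_pos": [-5, 0, 0], "turn": 0}
    - {"claw": 85, "delta_pos": [-5, 0, 0], "turn": 0}
    - {"claw": 85, "delta_pos": [-5, 0, 0], "turn": 0}
    - {"claw": 85, "delta_pos": [-5, 0, 0], "turn": 0}

```text
clock: 11.05
eef_pos: [550.1, 35.8, 1.2]
tcp_rot: [-3.141, 0.0, 1.415]
contact_force: [0.2, 2.4, -1.2]
opening: 0.997
grasp_force: 1.2
```

step_arm:
  motion:
    - {"claw": 85, "delta_pos": [-5, 0, 0], "turn": 0}
    - {"claw": 85, "delta_pos": [-5, 0, 0], "turn": 0}
    - {"claw": 85, "delta_pos": [-5, 0, 0], "turn": 0}
    - {"claw": 85, "delta_pos": [-5, 0, 0], "turn": 0}
    - {"claw": 85, "delta_pos": [-5, 0, 0], "turn": 0}
    - {"claw": 85, "delta_pos": [-5, 0, 0], "turn": 0}
    - {"claw": 85, "delta_pos": [-5, 0, 0], "turn": 0}
    - {"claw": 85, "delta_pos": [-5, 0, 0], "turn": 0}

```text
clock: 11.72
eef_pos: [543.9, -3.6, 1.3]
tcp_rot: [-3.141, 0.0, 1.415]
contact_force: [0.5, 2.1, -1.7]
opening: 0.993
grasp_force: 1.0
```

step_arm:
  motion:
    - {"claw": 85, "delta_pos": [-5, 0, 0], "turn": 0}
    - {"claw": 85, "delta_pos": [-5, 0, 0], "turn": 0}
    - {"claw": 85, "delta_pos": [-5, 0, 0], "turn": 0}
    - {"claw": 85, "delta_pos": [-5, 0, 0], "turn": 0}
    - {"claw": 85, "delta_pos": [-5, 0, 0], "turn": 0}
    - {"claw": 85, "delta_pos": [-5, 0, 0], "turn": 0}
    - {"claw": 85, "delta_pos": [-4, 0, 0], "turn": 0}
    - {"claw": 85, "delta_pos": [0, 0, 0], "turn": 0}

```text
clock: 12.38
eef_pos: [538.7, -37.6, 1.3]
tcp_rot: [3.142, 0.0, 1.414]
contact_force: [0.1, -0.2, -0.4]
opening: 0.996
grasp_force: 0.0
```

Run:
```python
from h import *
print(sense()['eef_pos'],sense()['tcp_rot'])
a=shot('scene','k.png');b=shot('side','l.png')
a=a['img'][165:255,160:257];b=b['img'][190:290,270:378]
cv2.imwrite('pics/kl.png',np.hstack([cv2.resize(a,(400,371),interpolation=3),cv2.resize(b,(400,371),interpolation=3)])[:,:,::-1])
```

```text
[538.67371331 -37.56722329   1.33195547] [3.14158140e+00 2.88637085e-04 1.41442782e+00]
```

View pics/kl.png

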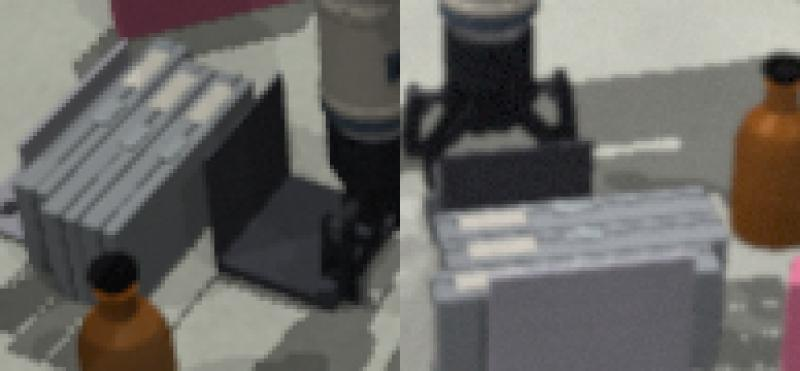

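The scene crop shows the upright, with its top running from (280,78) to (208,160), about 30 mm from box c, whose outer top edge runs from (253,83) to (105,235). The two look parallel.

Run:
```python
from h import *
a=np.load('pics/k.png.npz');b=np.load('pics/l.png.npz')
A=lambda u,v,z:onz(a,160+u/4.124,165+v/4.122,z)
B=lambda u,v,z:onz(b,270+(u-400)/3.704,190+v/3.71,z)
n=np.array([np.sin(.154),np.cos(.154),0]);e=np.array([n[1],-n[0],0]);o=np.array([547,-195.5,0])
for k,p in dict(ufar=A(278,80,123),unear=A(207,160,123),hnear=A(218,272,0),cfar=A(253,83,95),cnear=A(105,235,95),sul=B(440,153,123),sur=B(592,141,123),scl=B(439,209,95),scr=B(722,190,95)).items(): print(k,p.round(0),'lateral',round((p-o)@e,1),'normal',round((p-o)@n,1))
```

```text
ufar [ 473. -143.  123.] lateral -81.6 normal 40.4
unear [ 580. -160.  123.] lateral 27.3 normal 40.0
hnear [ 579. -163.    0.] lateral 26.9 normal 37.2
cfar [ 451. -176.   95.] lateral -98.3 normal 4.7
cnear [ 654. -216.   95.] lateral 108.8 normal -3.7
sul [ 463. -139.  123.] lateral -91.2 normal 42.6
sur [ 579. -163.  123.] lateral 27.0 normal 36.8
scl [ 451. -172.   95.] lateral -98.1 normal 8.6
scr [ 664. -221.   95.] lateral 119.1 normal -7.4
```

```bash
cat > ed.py <<'E'
from h import *
def edge(d,X0,X1,sgn,srange=(.05,.95),n=40,h=10,yaw=.17):
    g=cv2.GaussianBlur(cv2.cvtColor(d['img'],cv2.COLOR_RGB2GRAY),(0,0),.8).astype(np.float32)
    nrm=np.array([np.sin(yaw),np.cos(yaw),0]);pts=[];c=np.arange(-h,h+.1,.5)
    for s in np.linspace(*srange,n):
        X=np.array(X0)*(1-s)+np.array(X1)*s
        uv=np.array([proj(d,X+nrm*t) for t in c],np.float32)
        G=sgn*np.gradient(cv2.remap(g,uv[:,0][None],uv[:,1][None],1)[0]);i=G.argmax()
        if G[i]>1.5: pts.append([*(X+nrm*c[i])[:2],c[i]])
    pts=np.array(pts)
    for _ in range(4):
        p=np.polyfit(pts[:,0],pts[:,1],1);r=np.abs(np.polyval(p,pts[:,0])-pts[:,1]);k=r<max(1.5,2*np.median(r))
        pts=pts[k]
    return round(np.degrees(np.arctan(p[0])),2),round(np.polyval(p,550),1),len(pts),round(r[k].mean(),2)
E
python3 - <<'E'
from ed import *
L=lambda f:np.load(f'pics/{f}.png.npz')
T=((450,-176,95),(650,-212,95));Bt=((450,-176,0),(650,-212,0))
for f in 'a','d','f','i','k':
  print(f,'top',[edge(L(f),*T,s) for s in(-1,1)],'bot',[edge(L(f),*Bt,s) for s in(1,-1)])
for f in 'b','e','g': print(f,'top',[edge(L(f),*T,s) for s in(-1,1)])
w=L('w1')
for rg in((.02,.25),(.7,.98)): print('w1 bottom',edge(w,*Bt,1,rg),'top',edge(w,*T,-1,rg))
E
```

```text
Traceback (most recent call last):
  File "ed.py", line 12, in edge
    p=np.polyfit(pts[:,0],pts[:,1],1);r=np.abs(np.polyval(p,pts[:,0])-pts[:,1]);k=r<max(1.5,2*np.median(r))
                 ~~~^^^^^
IndexError: too many indices for array: array is 1-dimensional, but 2 were indexed
```

```bash
sed -i 's/    for _ in range(4):/    if len(pts)<6: return len(pts)\n    for _ in range(4):/; s/>1.5: pts/>.7: pts/' ed.py
python3 - <<'E'
from ed import *
L=lambda f:np.load(f'pics/{f}.png.npz')
T=((450,-176,95),(650,-212,95));Bt=((450,-176,0),(650,-212,0))
for f in 'a','d','f','k':
  print(f,'top',[edge(L(f),*T,s) for s in(-1,1)],'bot',[edge(L(f),*Bt,s) for s in(1,-1)])
for f in 'b','e','g': print(f,'top',[edge(L(f),*T,s) for s in(-1,1)])
w=L('w1')
for rg in((.02,.25),(.7,.98)): print('w1 bottom',edge(w,*Bt,1,rg),'top',edge(w,*T,-1,rg))
E
```

```text
a top [(np.float64(-9.05), np.float64(-195.4), 33, np.float64(0.47)), (np.float64(-16.28), np.float64(-197.6), 14, np.float64(2.65))] bot [(np.float64(-8.95), np.float64(-196.0), 35, np.float64(0.67)), 0]
d top [(np.float64(-8.94), np.float64(-195.5), 33, np.float64(0.5)), (np.float64(-16.3), np.float64(-197.5), 15, np.float64(2.48))] bot [(np.float64(-8.97), np.float64(-196.0), 35, np.float64(0.62)), 0]
f top [(np.float64(-8.95), np.float64(-195.5), 32, np.float64(0.51)), (np.float64(-16.02), np.float64(-197.7), 15, np.float64(2.54))] bot [(np.float64(-8.99), np.float64(-196.0), 35, np.float64(0.65)), 0]
k top [(np.float64(-9.13), np.float64(-195.4), 31, np.float64(0.44)), (np.float64(-14.01), np.float64(-200.4), 11, np.float64(1.62))] bot [(np.float64(-10.46), np.float64(-194.7), 18, np.float64(0.56)), (np.float64(17.54), np.float64(-183.4), 9, np.float64(2.72))]
b top [(np.float64(-8.41), np.float64(-191.1), 21, np.float64(1.33)), (np.float64(-9.0), np.float64(-194.7), 16, np.float64(1.77))]
e top [(np.float64(-5.12), np.float64(-187.9), 18, np.float64(0.63)), (np.float64(-2.98), np.float64(-201.9), 8, np.float64(0.65))]
g top [(np.float64(-5.73), np.float64(-196.8), 5, np.float64(0.33)), (np.float64(-9.76), np.float64(-194.6), 18, np.float64(1.28))]
w1 bottom (np.float64(-8.67), np.float64(-195.2), 40, np.float64(0.37)) top (np.float64(3.94), np.float64(-177.7), 4, np.float64(0.1))
w1 bottom (np.float64(-9.19), np.float64(-194.3), 40, np.float64(0.43)) top 0
```

step_arm:
  motion:
    - {"claw": 85, "delta_pos": [-4, 1.2, 0], "turn": 0}
    - {"claw": 85, "delta_pos": [-4, 1.2, 0], "turn": 0}
    - {"claw": 85, "delta_pos": [-4, 1.2, 0], "turn": 0}
    - {"claw": 85, "delta_pos": [-4, 1.2, 0], "turn": 0}
    - {"claw": 85, "delta_pos": [-4, 1.2, 0], "turn": 0}
    - {"claw": 85, "delta_pos": [-4, 1.2, 0], "turn": 0}
    - {"claw": 85, "delta_pos": [-3, 1, 0], "turn": 0}
    - {"claw": 85, "delta_pos": [0, 0, 0], "turn": 0}

```text
clock: 13.15
eef_pos: [542.9, -65.5, 1.3]
tcp_rot: [3.141, 0.0, 1.415]
contact_force: [0.5, -0.0, 0.9]
opening: 0.998
grasp_force: 0.0
```

Run:
```python
from ed import *
s=sense();t=s['eef_pos'];print(t,s['tcp_rot'])
a=shot('scene','m.png');w=shot('wrist','n.png')
n=np.array([.156,.988,0]);e=np.array([.988,-.156,0]);o=np.array([547,-195.1,0])
print('tcp to face',(t-o)@n)
# toe: top edge (z14) and bottom edge (z0) in wrist
c=t-11*n; 
for z in(0,14):
  X0=c-30*e;X1=c+30*e;X0[2]=X1[2]=z
  print('toe z',z,edge(w,X0,X1,1,h=6,yaw=.156),edge(w,X0,X1,-1,h=6,yaw=.156),'pred y550',c[1]-(550-c[0])*.158)
# upright's back top edge in scene, z 123
h=t-121*n;X0=h-45*e;X1=h+45*e;X0[2]=X1[2]=123
for sg in(1,-1): print('upr top',edge(a,X0,X1,sg,h=12,yaw=.156),'pred',h[1]-(550-h[0])*.158)
print('box',edge(a,(450,-180,95),(650,-212,95),-1))
```

```text
[542.92126766 -65.46196985   1.3103112 ] [3.14119463e+00 3.31602063e-04 1.41456180e+00]
tcp to face 127.4460915461208
toe z 0 (np.float64(-8.76), np.float64(-78.7), 40, np.float64(0.08)) 5 pred y550 -77.71953755672335
toe z 14 (np.float64(-17.39), np.float64(-74.8), 13, np.float64(2.42)) (np.float64(-14.9), np.float64(-81.9), 35, np.float64(1.05)) pred y550 -77.71953755672335
upr top (np.float64(-9.6), np.float64(-201.2), 28, np.float64(0.33)) pred -189.11081755672336
upr top (np.float64(-9.23), np.float64(-187.9), 35, np.float64(0.63)) pred -189.11081755672336
box (np.float64(-4.87), np.float64(-201.1), 27, np.float64(1.22))
```

step_arm:
  motion:
    - {"claw": 85, "delta_pos": [-1, 0.3, 0], "turn": 0}
    - {"claw": 85, "delta_pos": [-1, 0.3, 0], "turn": 0}
    - {"claw": 85, "delta_pos": [-1, 0.3, 0], "turn": 0}
    - {"claw": 85, "delta_pos": [-1, 0.3, 0], "turn": 0}

```text
clock: 13.58
eef_pos: [543.1, -68.6, 1.2]
tcp_rot: [-3.141, -0.0, 1.415]
contact_force: [0.0, 2.1, 0.8]
opening: 0.993
grasp_force: 1.4
```

step_arm:
  motion:
    - {"claw": 85, "delta_pos": [-0.5, 0, 0], "turn": 0}
    - {"claw": 85, "delta_pos": [-0.5, 0, 0], "turn": 0}

```text
clock: 13.75
eef_pos: [543.2, -69.8, 1.3]
tcp_rot: [3.141, -0.0, 1.415]
contact_force: [0.3, 1.5, -0.8]
opening: 0.995
grasp_force: 1.2
```

```bash
cat > fin.py <<'E'
from ed import *
import sys
s=sense();t=s['eef_pos'];print(t,s['contact_force'])
a=shot('scene',sys.argv[1]+'.png');b=shot('side',sys.argv[1]+'s.png')
n=np.array([.156,.988,0]);e=np.array([.988,-.156,0])
h=t-121.5*n;X0=h-45*e;X1=h+45*e;X0[2]=X1[2]=123
print('upr',edge(a,X0,X1,-1,h=8,yaw=.156),'pred',h[1]-(550-h[0])*.158)
# visible near part of box c top edge (beyond bookend) : same pixels in first frame vs now
A=np.load('pics/a.png.npz')
for nm,d in(('a',A),('now',a)): print(nm,'box',edge(d,(450,-180,95),(650,-211,95),-1,(.72,.97),h=6))
# image shift of box row in scene/side (sub-pixel), near end and labels
B=np.load('pics/b.png.npz')
for nm,p,q,(r0,r1,c0,c1) in(('scene row',A,a,(190,225,175,200)),('side row',B,b,(245,290,280,355))):
    f=lambda d:cv2.cvtColor(d['img'],cv2.COLOR_RGB2GRAY)[r0:r1,c0:c1].astype(np.float32)
    print(nm,cv2.phaseCorrelate(f(p),f(q)))
E
python3 fin.py o
```

```text
[543.16742058 -69.76038521   1.26514105] [ 0.34099959  1.5093139  -0.8203907 ]
upr (np.float64(-9.98), np.float64(-192.2), 35, np.float64(0.6)) pred -193.87666475863915
a box (np.float64(-8.51), np.float64(-196.2), 38, np.float64(0.69))
now box (np.float64(-8.79), np.float64(-195.8), 39, np.float64(0.71))
scene row ((0.5257326249159675, 0.03409503391618429), 1.008079663382636)
side row ((0.5733369309417071, 0.4840016809823382), 0.9730682494552048)
```

step_arm:
  motion:
    - {"claw": 85, "delta_pos": [-0.5, 0, 0], "turn": 0}
    - {"claw": 85, "delta_pos": [-0.5, 0, 0], "turn": 0}

```text
clock: 14.02
eef_pos: [543.0, -70.8, 1.3]
tcp_rot: [3.141, -0.0, 1.415]
contact_force: [0.5, 1.7, -0.8]
opening: 0.997
grasp_force: 1.1
```

step_arm:
  motion:
    - {"claw": 85, "delta_pos": [-0.5, 0, 0], "turn": 0}

```text
clock: 14.1
eef_pos: [542.9, -71.3, 1.3]
tcp_rot: [3.142, 0.0, 1.415]
contact_force: [0.3, 2.1, -0.8]
opening: 0.996
grasp_force: 1.1
```

step_arm:
  motion:
    - {"claw": 85, "delta_pos": [-0.5, 0, 0], "turn": 0}

```text
clock: 14.18
eef_pos: [542.9, -71.7, 1.3]
tcp_rot: [3.141, -0.0, 1.415]
contact_force: [0.1, 3.0, -1.5]
opening: 0.995
grasp_force: 1.6
```

```bash
python3 fin.py p
```

```text
[542.87321764 -71.74729457   1.29930422] [ 0.10304778  3.0271078  -1.50344489]
upr (np.float64(-9.34), np.float64(-193.6), 34, np.float64(0.66)) pred -195.91005817886816
a box (np.float64(-8.51), np.float64(-196.2), 38, np.float64(0.69))
now box (np.float64(-8.83), np.float64(-195.7), 38, np.float64(0.71))
scene row ((0.4647360521487922, 0.09028100143835971), 0.9953928497102525)
side row ((0.5876388369152536, 0.5912705509668221), 1.038931411743164)
```

step_arm:
  motion:
    - {"claw": 85, "delta_pos": [-0.5, 0, 0], "turn": 0}

```text
clock: 14.37
eef_pos: [542.7, -72.1, 1.3]
tcp_rot: [3.142, -0.0, 1.415]
contact_force: [0.9, 4.3, -0.3]
opening: 0.997
grasp_force: 2.1
```

step_arm:
  motion:
    - {"claw": 85, "delta_pos": [-0.5, 0, 0], "turn": 0}

```text
clock: 14.45
eef_pos: [542.6, -72.6, 1.3]
tcp_rot: [-3.141, -0.0, 1.415]
contact_force: [0.8, 4.8, -0.9]
opening: 0.997
grasp_force: 2.1
```

```bash
python3 fin.py q
```

```text
[542.60106161 -72.61686051   1.26525695] [ 0.7518835   4.81961796 -0.90809939]
upr (np.float64(-8.59), np.float64(-194.6), 33, np.float64(0.73)) pred -196.8226247761353
a box (np.float64(-8.51), np.float64(-196.2), 38, np.float64(0.69))
now box (np.float64(-7.97), np.float64(-197.5), 37, np.float64(0.4))
scene row ((0.4089479638925244, 0.0429054721420421), 1.0119296079211766)
side row ((0.46469126955886964, 0.6489700630587834), 0.9744248578106915)
```

Push force has doubled from about 2 to 4.8 N, so the upright is touching the box. I'm backing off.

step_arm:
  motion:
    - {"claw": 85, "delta_pos": [3, 0, 0], "turn": 0}
    - {"claw": 85, "delta_pos": [10, 0, 0], "turn": 0}
    - {"claw": 85, "delta_pos": [30, 0, 0], "turn": 0}
    - {"claw": 85, "delta_pos": [40, 0, 0], "turn": 0}
    - {"claw": 85, "delta_pos": [40, 0, -5], "turn": 0}
    - {"claw": 85, "delta_pos": [30, 0, -25], "turn": 0}
    - {"claw": 85, "delta_pos": [0, 0, -35], "turn": 0}
    - {"claw": 85, "delta_pos": [0, 0, -35], "turn": 0}

```text
clock: 15.22
eef_pos: [565.7, 80.9, 101.7]
tcp_rot: [-3.14, 0.001, 1.418]
contact_force: [1.2, 0.6, 0.5]
opening: 0.995
grasp_force: 0.0
```

Run:
```python
from ed import *
a=shot('scene','r.png');b=shot('side','s.png')
for sg in(-1,): print('upr',edge(a,(475,-181,123),(580,-199,123),sg,h=8,yaw=.156))
print('box near',edge(a,(450,-180,95),(650,-211,95),-1,(.72,.97),h=6))
for z in(0,):print('toe bottom',edge(a,(490,-73,0),(600,-90,0),1,h=10,yaw=.156),edge(a,(490,-73,14),(600,-90,14),-1,h=10,yaw=.156))
a=a['img'][165:255,160:257];b=b['img'][190:290,270:378]
cv2.imwrite('pics/rs.png',np.hstack([cv2.resize(a,(400,371),interpolation=3),cv2.resize(b,(400,371),interpolation=3)])[:,:,::-1])
```

```text
upr (np.float64(-8.71), np.float64(-194.3), 35, np.float64(0.67))
box near (np.float64(-8.14), np.float64(-197.4), 37, np.float64(0.41))
toe bottom (np.float64(-9.21), np.float64(-85.4), 35, np.float64(0.7)) (np.float64(-9.25), np.float64(-88.0), 36, np.float64(0.55))
```

View pics/rs.png

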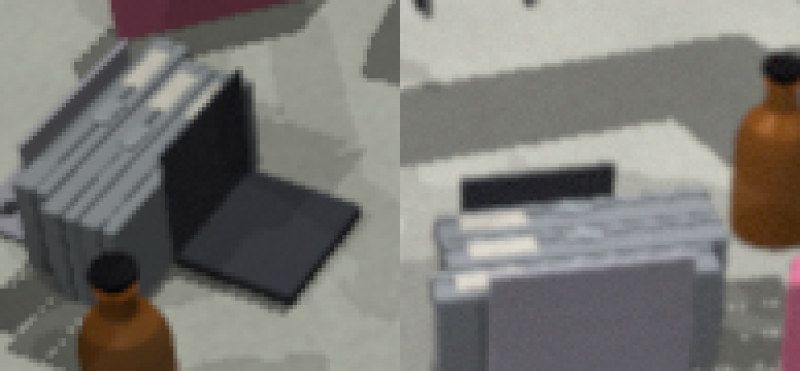

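The bookend stands flat against box c, with its upright from (240,72) to (165,160) inside the box's ends. The toe line at −9.2° matches the face at about −9°. The boxes are standing and the robot is clear.

```bash
python3 -c "
from rig import *
print(sign_off())"
```

```text
the job is handed in; nothing more can be done
None
```

I pushed the bookend back up onto its foot, slid it against the last slide box (square to within about 0.5° by camera, whole width on the box), and handed the job in at about 15 s with the boxes standing; the last box may have been nudged by up to about 1 mm at contact.

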